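# Block up the empty place in a packed bottle box

### The job

The open plywood box holds two red-capped bottles and has one empty place left. Of the three cork packing blocks, take the one with a square body, the only one that fills the place snugly (the slab is too thin and the broad one does not go in), and set it upright in the empty place, down on the box floor, so that the bottles cannot shift. Both bottles stay standing in the box.

Things in the scene. Friction and masses are not known exactly. Their poses are not given: they have to be found in the camera images.
- packing_box: Fixed open plywood box, 80 x 201 mm outside, 90 high, walls and floor 6, inside 68 x 189 mm. Origin: centre of its underside; y along its long side, z up. Three places along y at -63, 0 and +63 mm (x = 0): two hold bottles, the third (it varies) is empty with a flat grey felt square on the floor. About 71 mm of length is left free. A thin steel handle stands out 10 mm at each end.
- bottle_a: White plastic reagent bottle with a red cap, 59 mm diameter, 126 mm high (shoulder narrows to the cap above about 85 mm), 0.3 kg, loose, standing on the box floor in one of the three places. Origin: centre of its underside; z up.
- bottle_b: A second bottle exactly like bottle_a, in another of the three places.
- filler_block: Square cork block upright on the worktop, 80 g: body 58 x 58 mm, 90 high, its lowest 22 mm tapering to a 38 mm foot; on top a centred square grip 36 x 36 mm, from 90 to 135 mm up, sides parallel to the body's. Origin: centre of underside; z up, x and y square to its sides. Any quarter turn will do. A thin (58 x 30) and a broad (58 x 86) block, as high, stand 90 mm or more off, centre to centre.
Things that resemble listed ones, but are neither listed nor needed, are in the scene too. What is shaped like the bottle_b but green, pink or purple is not meant.

How it is judged:
By the outcome, as a careful person would: the job done as asked, in the order asked, and still so for the second after the job is handed in, with the robot touching nothing.
It also fails if it takes over 35 s, if anything falls off the work surface, if the arm or the gripper's body presses on something with over 40 N, if the wrist force passes 120 N, or if a joint passes its speed limit or range.

### The arm

A 6-joint arm with a two-finger parallel gripper is mounted at the origin on a cart in front of the work surface, level with it; the furniture and walls round the work are solid. World frame = base frame: x ahead of the robot, y to its left, z up, the work surface at z = 0. Lengths are in m, angles in rad, forces in N, time in s.
With the tool pointing down it reaches from about 0.35 to 0.975 m from the base axis. Payload 7.1 kg.
Tool frame: the origin (TCP) lies midway between the tips of the shut fingers; the grasp point (between the pads) lies 19 mm behind it; z points along the fingers, x is the direction in which the jaws open and shut, and the axes are right-handed (so a half turn about z gives the same grasp; the last joint's range is limited). The gripper opens to 88 mm and grips with 3 to 60 N. Pads are 20 mm wide; open, the fingers measure 115 mm over their backs; the gripper's body (75 mm by 178 mm) begins 61 mm behind the grasp point.
Start: joints at [-1.182, 0.423, 1.63, -0, 1.089, -0.019], TCP at [0.248, -0.574, 0.223] pointing down, gripper open.
Joint ranges: [-3, 3], [-0.9, 2.11], [0.09, 2.58], [-1.31, 4.45], [0.11, 2.69], [-2.54, 2.54]. Speed limits (rad/s): [2.39, 2.39, 3.01, 3.14, 3.14, 3.14].

### API

Orientations are given as a unit quaternion [w, x, y, z].
In Python, from station import move_pose, movel, movej, command_gripper, wait, inverse_kinematics, read_camera, camera_info, MotionError, job_done, get_time, get_joint_pos, get_qvel, get_effort, get_tcp_pos, get_ee_rot, get_ft_force, get_ft_torque, get_grip_width gives the robot as it stands. Calls block until the motion is done:
- move_pose(position, orientation): joint-space move of the TCP to a pose.
- movel(position, frame=None, v=0.15, until_force=None): straight line of the TCP; frame=None keeps the orientation; v is the mean speed in m/s. With until_force (N) it stops when the force on the tool has changed by that much, and returns True; else False.
- movej(angles): joint-space move.
- command_gripper(opening): opening from 0.0 (shut) to 1.0 (fully open); the grip force is fixed at half the most; returns when the fingers have stopped.
- wait(seconds).
- inverse_kinematics(position, orientation): joint angles nearest the present ones, or None.
- read_camera(name): name is "scene" or "top"; returns the picture (480x640x3 uint8, red, green, blue); there is no depth.
- camera_info(name): a dict with "intrinsics" (3x3 intrinsics, pixels), "dist" ([k1, k2, p1, p2, k3] as OpenCV has them; the pictures are not rectified), "T" (4x4, takes a point from camera to world coordinates). Camera axes: x right, y up, looking along -z (the intrinsics and any distortion apply to the point x, -y, -z); pixel columns grow to the right and rows downward; lengths in m; the calibration is good to about 2 mm. A picture is of the moment at which its call begins. camera_info takes no time and is no camera call.
A pose or a line that the arm cannot do raises MotionError and nothing moves.
- job_done(): hands the job in, once; it reports no verdict.
Readings, each from a call of its own:
- get_time(): time.
- get_joint_pos(): joint angles.
- get_qvel(): joint speeds.
- get_effort(): joint torques, N m.
- get_tcp_pos(): TCP position.
- get_ee_rot(): TCP orientation.
- get_ft_force(): force on the tool from outside, world axes, zero at the start.
- get_ft_torque(): the same for the moment, N m.
- get_grip_width(): opening from 0.0 (shut) to 1.0 (fully open).
Only numpy, scipy, OpenCV 4.12 (cv2) and the standard library are available. Lean on these libraries where they do the work, as an engineer would, in place of code of your own. Each camera call takes 0.05 s, during which the arm holds its last target. There are 200 camera calls.

## Working session

There is one attempt and no reset: what is moved stays moved. The work goes in short steps, each a Python script; the robot and the scene stay as the last script left them, time stands still between calls to the robot, and variables do not carry over. Pictures are saved under pics/ and viewed, about 8 in all and at most 12, crops included, and the job is handed in when it is done.

```bash
mkdir -p pics
python3 - <<'E'
from station import *
import cv2
for n in("scene","top"):
    cv2.imwrite(f"pics/{n}0.png",read_camera(n)[...,::-1])
    i=camera_info(n);print(n,i)
print(get_tcp_pos(),get_ee_rot(),get_time(),get_grip_width())
E
```

```text
scene {'intrinsics': array([[448.79665879,   0.        , 326.7429406 ],
       [  0.        , 448.79665879, 238.16550064],
       [  0.        ,   0.        ,   1.        ]]), 'dist': array([-0.11030507,  0.        ,  0.        ,  0.        ,  0.        ]), 'T': array([[-8.92391293e-01,  3.00389965e-01, -3.36754584e-01,
         3.26551584e-01],
       [-4.51261985e-01, -5.92985220e-01,  6.66881661e-01,
         3.81023062e-01],
       [ 6.34067162e-04,  7.47083929e-01,  6.64729419e-01,
         6.39236770e-01],
       [ 0.00000000e+00,  0.00000000e+00,  0.00000000e+00,
         1.00000000e+00]])}
top {'intrinsics': array([[579.60216217,   0.        , 313.44977471],
       [  0.        , 579.60216217, 237.88141473],
       [  0.        ,   0.        ,   1.        ]]), 'dist': array([-0.13466332,  0.        ,  0.        ,  0.        ,  0.        ]), 'T': array([[ 0.01070549,  0.99766827, -0.06740486,  0.50969438],
       [-0.9997354 ,  0.01205144,  0.01959327, -0.19492058],
       [ 0.02035991,  0.06717726,  0.9975333 ,  1.37574512],
       [ 0.        ,  0.        ,  0.        ,  1.        ]])}
[ 0.24771465 -0.57328772  0.2219953 ] [-3.82734605e-04  8.35644262e-01 -5.49270623e-01 -5.51077857e-04] 0.1 0.9999136058776298
```

View pics/top0.png

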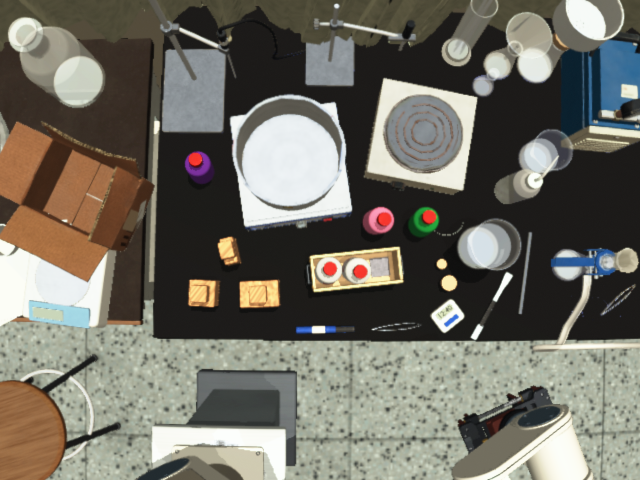

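View pics/scene0.png

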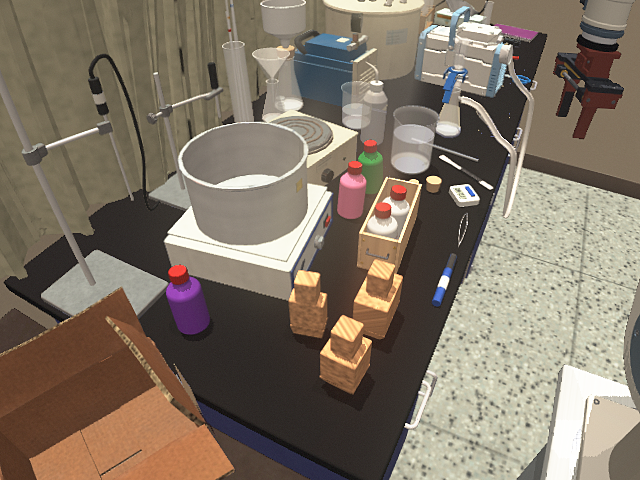

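The top view shows the thin block at about (229,250), the square one at (203,293) and the broad one at (260,294). The box is centred near (355,270), with bottles at (330,269) and (358,271). The empty place is the right end, with the felt at about (381,268). I'll zoom in to measure.

```bash
cat > h.py <<'E'
import numpy as np, cv2
from station import *
def ray(n,uv,z):
    "pixel(s) -> world points on plane z"
    i=camera_info(n);p=cv2.undistortPoints(np.array(uv,float).reshape(-1,1,2),i["intrinsics"],i["dist"]).reshape(-1,2)
    d=np.c_[p[:,0],-p[:,1],-np.ones(len(p))]@i["T"][:3,:3].T;o=i["T"][:3,3]
    return o+d*((z-o[2])/d[:,2])[:,None]
def proj(n,P):
    i=camera_info(n);R=i["T"][:3,:3];c=(np.atleast_2d(P)-i["T"][:3,3])@R
    c=c*[1,-1,-1]
    return cv2.projectPoints(c,np.zeros(3),np.zeros(3),i["intrinsics"],i["dist"])[0].reshape(-1,2)
E
python3 - <<'E'
import cv2,numpy as np
a=cv2.imread("pics/top0.png")
A=cv2.resize(a[235:310,180:290],None,fx=7,fy=7,interpolation=cv2.INTER_CUBIC)[:, :770]
B=cv2.resize(a[240:300,300:410],None,fx=7,fy=7,interpolation=cv2.INTER_CUBIC)
cv2.imwrite("pics/tA.png",A);cv2.imwrite("pics/tB.png",B)
s=cv2.imread("pics/scene0.png")
cv2.imwrite("pics/sA.png",cv2.resize(s[255:400,280:430],None,fx=4,fy=4,interpolation=cv2.INTER_CUBIC))
E
```

```text
(no output)
```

View pics/tA.png

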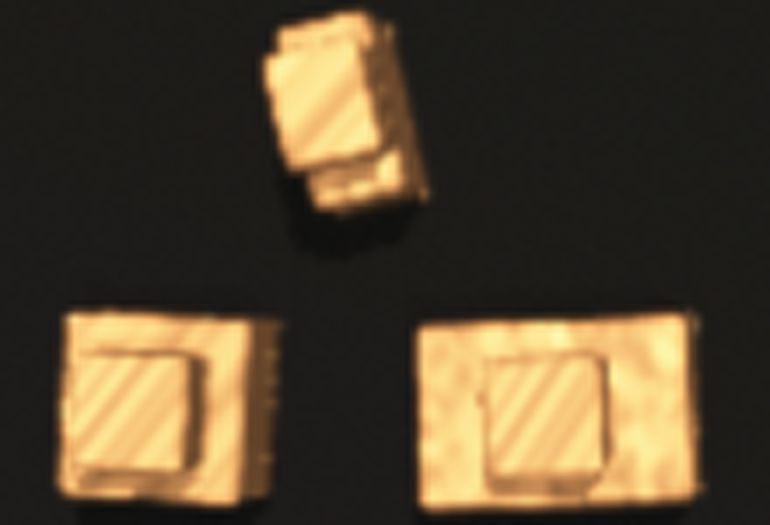

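View pics/tB.png

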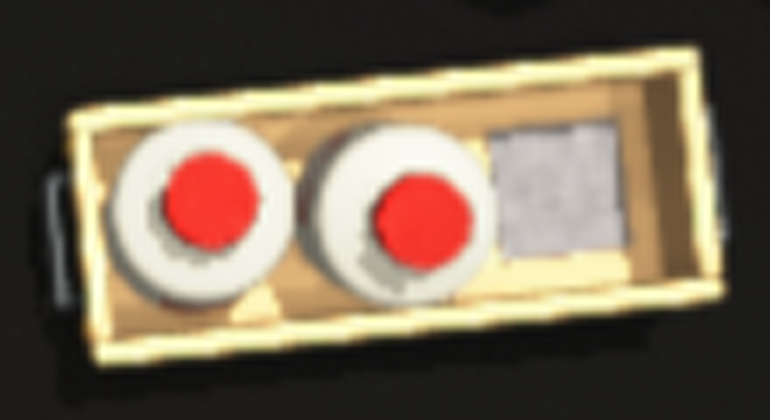

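View pics/sA.png

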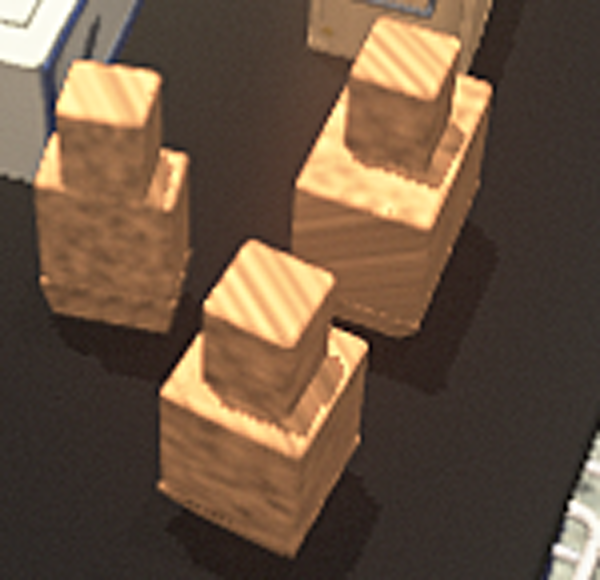

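The crops give usable corners. In tA, the square block's grip top is (78,352), (188,352), (188,470), (74,470), and its body top is (64,313), (250,320), (243,503), (60,494). In tB, the box rim is (68,110), (698,48), (725,295), (98,365). The shoulder discs are centred at (202,212) and (404,214), and the felt spans (493,133) to (625,250). In the scene crop, the square block's grip top is (252,240), (335,272), (288,348), (205,305).

```bash
cat > m.py <<'E'
from h import *
up=lambda p,o,s:(np.array(p,float)+.5)/s-.5+o
def rect(n,p,z):
    P=ray(n,p,z)[:,:2];e=np.diff(P[[0,1,2,3,0]],axis=0)
    a=[np.degrees(np.arctan2(*x[::-1]))%90 for x in e]
    print(n,z,P.mean(0).round(4),np.linalg.norm(e,axis=1).round(4),np.round([(x+45)%90-45 for x in a],1));return P
g=rect("top",up([(78,352),(188,352),(188,470),(74,470)],[180,235],7),.135)
b=rect("top",up([(64,313),(250,320),(243,503),(60,494)],[180,235],7),.09)
gs=rect("scene",up([(252,240),(335,272),(288,348),(205,305)],[280,255],4),.135)
bs=ray("scene",up([(160,410),(290,463),(368,345)],[280,255],4),.09)[:,:2]
print("scene body",bs[[0,2]].mean(0),np.linalg.norm(np.diff(bs,axis=0),axis=1),np.degrees(np.arctan2(*np.diff(bs,axis=0).T[::-1])))
x=rect("top",up([(68,110),(698,48),(725,295),(98,365)],[300,240],7),.09)
c=x.mean(0);yv=(x[0]+x[3]-x[1]-x[2]);yv/=np.linalg.norm(yv);xv=np.array([yv[1],-yv[0]])
print("box",c,"yaw",np.degrees(np.arctan2(xv[1],xv[0])))
for nm,p,z in(("botA",(202,212),.085),("botB",(404,214),.085),("capA",(211,200),.132),("capB",(423,221),.132),("felt",(559,191),.007)):
    q=ray("top",up([p],[300,240],7),z)[0,:2]-c;print(nm,(q@xv*1e3).round(1),(q@yv*1e3).round(1))
print(get_time())
E
python3 m.py
python3 - <<'E'
import cv2
s=cv2.imread("pics/scene0.png")
cv2.imwrite("pics/sB.png",cv2.resize(s[165:280,345:435],None,fx=5,fy=5,interpolation=cv2.INTER_CUBIC))
E
```

```text
top 0.135 [0.4719 0.0254] [0.0338 0.036  0.035  0.036 ] [ 0.9  1.   0.9 -0.9]
top 0.09 [0.4717 0.0263] [0.0593 0.0578 0.0583 0.0572] [-1.3 -1.2 -1.9 -0.2]
scene 0.135 [0.4729 0.0283] [0.0321 0.0366 0.0331 0.0331] [ 0.3 -2.1 -5.9 -3.9]
scene body [0.47087805 0.03285909] [0.05047535 0.05841587] [-178.73547834  -94.90285029]
top 0.09 [ 0.5289 -0.3166] [0.2021 0.0792 0.2008 0.0812] [6.2 6.4 6.8 7.3]
box [ 0.52894944 -0.31661289] yaw 6.538279775251562
botA 4.1 62.2
botB -3.2 -1.9
capA 7.1 61.2
capB -6.0 -2.9
felt -0.8 -62.6
0.1
```

View pics/sB.png

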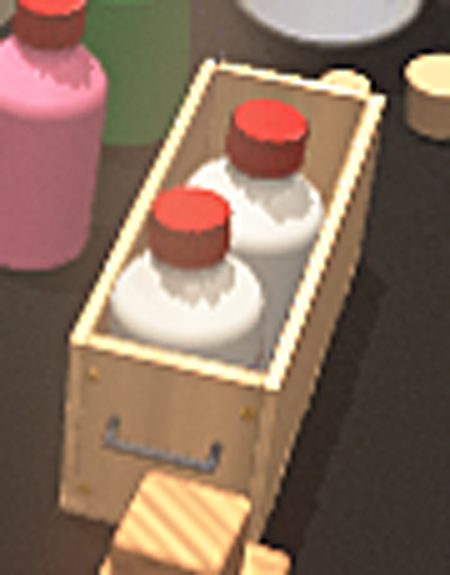

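The box is at (0.529, -0.317), yaw 6.5°, and the empty place is at -y. The square block is at about (0.472, 0.0265), yaw about -1°. The views differ by about 2.5 mm in the block's y, so I'll squeeze-centre along y first. Then I'll grasp with the jaws along x, so the fingers clear the bottle caps when they open in the box.

```bash
cat >> h.py <<'E'
def Q(a):
    "tool down, jaws along world angle a (deg)"
    a=np.radians(a)/2;return [0,float(np.cos(a)),float(np.sin(a)),0]
def jaw(a):return np.array(Q(a))
E
python3 - <<'E'
from h import *
q=get_joint_pos()
for p,a in (([.472,.0265,.25],(89,-91)),([.472,.0265,.098],(89,-91)),([.472,.0265,.25],(-1,179)),([.52,-.38,.27],(6.5,-173.5))):
    for k in a:
        s=inverse_kinematics(p,Q(k));print(p,k,None if s is None else np.round(s,2))
bx=np.array([.52895,-.3166]);yaw=np.radians(6.54);print(bx-.0635*np.array([-np.sin(yaw),np.cos(yaw)]))
move_pose([.472,.0265,.25],Q(-91))
movel([.472,.0265,.098],v=.12)
f0=get_ft_force()
command_gripper(.36)
print("w",get_grip_width()*88,"F",get_ft_force()-f0)
command_gripper(.0)
print("w",get_grip_width()*88,"F",get_ft_force()-f0,get_tcp_pos(),get_time())
E
```

```text
[0.472, 0.0265, 0.25] 89 [ 0.03  0.16  1.93 -0.    1.05 -1.52]
[0.472, 0.0265, 0.25] -91 [ 0.03  0.16  1.93 -0.    1.05  1.62]
[0.472, 0.0265, 0.098] 89 [ 0.03  0.41  2.04 -0.    0.69 -1.52]
[0.472, 0.0265, 0.098] -91 [ 0.03  0.41  2.04 -0.    0.69  1.62]
[0.472, 0.0265, 0.25] -1 [ 0.03  0.16  1.93 -0.    1.05  0.05]
[0.472, 0.0265, 0.25] 179 None
[0.52, -0.38, 0.27] 6.5 [-0.65  0.4   1.54 -0.    1.19 -0.76]
[0.52, -0.38, 0.27] -173.5 [-0.65  0.4   1.54 -0.    1.19  2.38]
[ 0.53618245 -0.37968678]
w 35.35591466541267 F [ 0.32798711 -0.11765745 -0.78292431]
w 36.22861417919674 F [ 0.22849501  0.96213411 -0.36124434] [0.47196718 0.02650846 0.09796269] 4.875
```

Run:
```python
from h import *
command_gripper(1.)
movel([.472,.0265,.165],v=.2)
move_pose([.472,.0265,.165],Q(-1))
cv2.imwrite("pics/mid.png",read_camera("scene")[255:400,280:430,::-1])
movel([.472,.0265,.098],v=.12)
f0=get_ft_force()
command_gripper(0.)
print("w",get_grip_width()*88)
movel([.472,.0265,.275],v=.15)
print("w",get_grip_width()*88,get_ft_force()-f0)
move_pose([.5362,-.3797,.275],Q(6.5))
print(get_tcp_pos(),get_time())
for n,o in(("scene",(120,320)),("top",(210,290))):
    a=read_camera(n)[...,::-1];cv2.imwrite(f"pics/{n}2.png",a)
s=cv2.imread("pics/scene2.png");cv2.imwrite("pics/v2.png",cv2.resize(s[80:330,290:490],None,fx=2.4,fy=2.4))
```

```text
w 35.82480994082609
w 36.075367734711904 [-0.7858767  -0.16704501 -0.71334509]
[ 0.53646657 -0.37860427  0.27491753] 12.1417
```

View pics/v2.png

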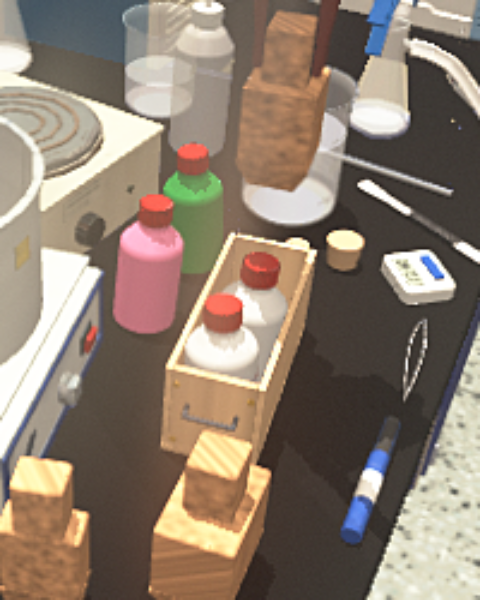

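The square block is held upright, about above the empty place, and both bottles are standing. I'll lower it with force guarding.

Run:
```python
from h import *
p=[.5362,-.3797]
movel(p+[.205],v=.12)
f0=get_ft_force()
r=movel(p+[.101],v=.06,until_force=12)
print(r,get_tcp_pos(),get_ft_force()-f0,get_ft_torque(),get_grip_width()*88,get_time())
s=read_camera("scene")[...,::-1];t=read_camera("top")[...,::-1]
cv2.imwrite("pics/v3.png",np.hstack([cv2.resize(s[120:290,340:440],None,fx=3,fy=3),cv2.resize(t[220:390,300:460],None,fx=3,fy=3)]))
```

```text
True [ 0.53609274 -0.37978566  0.1039499 ] [-0.10868872  0.58098714  6.11740111] [0.06318575 0.01005181 0.02500007] 36.13937612081183 14.5333
```

View pics/v3.png

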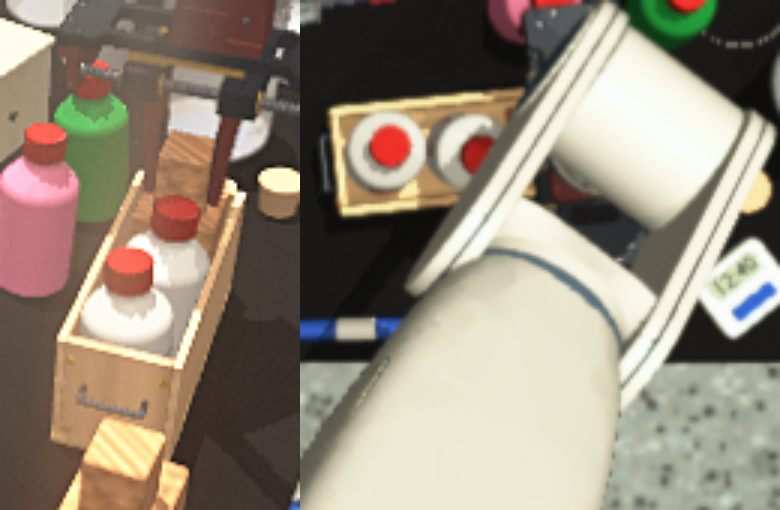

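Contact came at TCP z 0.104, which is exactly floor height, and the block sits in the place with both bottles standing. I'll open only partly, because the pink bottle is close by, and then retract.

Run:
```python
from h import *
command_gripper(.62)
movel([.5362,-.3797,.28],v=.12)
move_pose([.30,-.5,.28],Q(-60))
t=read_camera("top")[...,::-1];s=read_camera("scene")[...,::-1]
cv2.imwrite("pics/top4.png",t)
cv2.imwrite("pics/v4.png",np.hstack([cv2.resize(s[150:290,340:440],(300,420),interpolation=2),cv2.resize(t[240:300,300:410][:, 20:],(500,420)[:1]+(333,),interpolation=2) if 0 else cv2.resize(t[225:309,320:420],(500,420),interpolation=2)]))
print(get_time(),get_ft_force())
```

```text
17.9 [0.47957174 0.23247182 0.28384111]
```

View pics/v4.png

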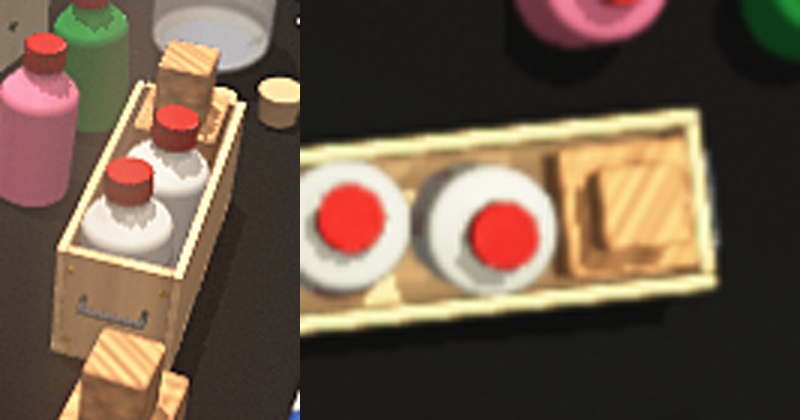

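The block stands upright and square in the empty place: in the right panel the body top spans about (560,145) to (697,275) and the grip is centred near (648,203). Both bottles are upright beside it.

```bash
python3 -c "
from station import *
job_done();print(get_time())"
```

```text
the job is handed in; nothing more can be done
the job is handed in; nothing more can be done
```

The square cork block is now upright in the empty place at the box's -y end, down on the floor. Both bottles are still standing, and the job was handed in at about 18 s of robot time.

- **Method:** I found the box and block in the top camera image. I squeezed the block once along y to centre it, then regrasped it along x, lowered it with a force stop and released it.
- **Seating:** On the way down, contact came at TCP z = 0.104 m. That puts the block's foot at 6 mm, the height of the box floor. The grip width read 36 mm throughout.
- **Final pictures:** With the arm clear, both cameras showed the block square in its place and nothing else visibly disturbed. I judged uprightness and seating by eye and did not re-measure them.
- **Disagreements:** The two cameras differed by about 2.5 mm in the block's y position for the grip top, and by more on a rough reading of the body. The centring squeeze was there to remove that. The bottle caps sat about 3 mm off their shoulder centres in the top view before and after, which I put down to measurement error rather than leaning.

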